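# Put the clamp-force gauge away zeroed

### The job

Put the clamp-force gauge away: lay it dial up in its fitted case without dropping it, turn the knob on the dial anticlockwise until the peak hand is fully home on its zero stop, then push the sprung lid over until it snaps shut. Leave the cup, tape, glue bottle and bar clamp where they are.

Things in the scene. Friction and masses are not known exactly. Their poses are not given: they have to be found in the camera images.
- gauge: Loose clamp-force gauge, about 0.75 kg, 172 mm long, lying flat, dial up. Origin: centre of the outline, on the underside; +y points from the small end to the dial end, +z up. Small end: dark steel load cell, 54 mm diameter, 36 mm high, centred at y = -59 mm. Large end: dial, 80 mm diameter, 36 mm high, centred at y = +46 mm. Centre of mass about y = -7 mm
- gauge_neck (a point): Middle of the brass neck block between the gauge's two ends, at the gauge's y = -13 mm, 17 mm above its underside: where to lift it, fingers closing along gauge x. The block is 26 mm wide (x), 24 mm high (from 5 to 29 mm above the underside) and bare for about 37 mm along y. Axes as the gauge's
- gauge_dial (a point): Centre of the dial end of the gauge, on its underside
- peak_knob (a joint): Black round knurled knob, 20 mm diameter, 18 mm tall, upright at the dial's centre; the broad black peak hand turns with it. Value: rad clockwise, seen from above, from the zero stop; 0 = on the stop (pin at the dial's lower left, the neck being the bottom), at most 4.7. Anticlockwise lowers it. It stays where left, friction 0.03 N m; at the stop it turns no further and the fingers slip
- knob_grip (a point): On the axis of the knob, 8 mm below its top. It is 46 mm above the gauge's underside and 10 mm above the dial window
- case: Wooden case, fixed: 116 mm (x) by 190 mm (y) outside, walls 6 mm, rim 40 mm high. Origin: centre of its underside. Lid hinged along its far (+x) long side. A grey insert, 18 mm above the cork floor, leaves a wide pocket for the dial towards +y and a narrow one for the load cell towards -y, 3 mm spare all round; at the waist it is open to the full 104 mm as finger notches
- case_seat (a point): Where the gauge's origin lies when it is seated: centre of the case, on the inner floor, 6 mm above the bench. The gauge fits one way only, its axes along the case's, dial end in the wide pocket
- case_dial_pocket (a point): Where point gauge_dial lies when the gauge is seated: middle of the wide pocket, on the inner floor
- case_lid (a joint): Spring-hinged lid: hollow shell 116 by 190 mm, 30 mm deep. Rad: 0 = shut, 2.2 = open on its stop, leaning back 36 degrees past upright. An over-centre spring holds it open; pushing its back near the free edge takes about 2 N, and below about 1.4 rad it snaps shut by itself. Shut, its top is 70 mm above the bench; open, its free edge is 134 mm above the bench
- lid_edge (a point): Middle of the outer (top) edge of the lid, at the side away from the hinge, 120 mm from the hinge line. Open, it is the back of the lid's free edge, about 116 mm above the bench
- lid_hinge (a point): Middle of the lid's hinge line, 58 mm from the case's centre towards its own +x, 40 mm above the bench
- cup: Bystander: white cup, 76 mm diameter, 85 mm high; origin at the centre of its underside
- tape_roll: Bystander: roll of tape lying flat, 96 mm diameter, 24 mm high; origin at the centre of its underside
- glue_bottle: Bystander: cream glue bottle, 94 mm diameter, 226 mm high; origin at the centre of its underside
- bar_clamp: Bystander: bar clamp lying flat, 325 mm long, 110 mm wide, 28 mm high; origin at the middle of its bar, on the underside
There are look-alikes about, which are no part of the job. What is shaped like the case but green or red is not meant.

How it is judged (in metres and radians):
On the way:
1. the gauge lies seated in the open case, the peak hand on its zero stop (distance between gauge and case_seat below 0.008 m and value of joint peak_knob below 0.08 rad and value of joint case_lid above 1.6 rad), for 0.2 s.
At the end, for the whole second after the job is handed in: The gauge lies flat and at rest in its pockets in the case (within 8 mm, dial end in the wide pocket, tilted under 0.06 rad), the peak hand is within 0.08 rad of its zero stop, and the lid is shut (under 0.05 rad) (distance between gauge and case_seat below 0.008 m and distance between gauge_dial and case_dial_pocket below 0.008 m and angle between gauge's own z axis and vertical below 0.06 rad and value of joint peak_knob below 0.08 rad and value of joint case_lid below 0.05 rad and linear speed of gauge below 0.02 m/s); the robot touches nothing.
It fails at once if the gauge is dropped: it moves faster than 0.5 m/s while the fingers do not hold it (contact force between the fingers and gauge below 0.5 N and linear speed of gauge above 0.5 m/s).
It fails at once if the cup is moved more than 30 mm or tipped (distance of cup from where it was at the start of the episode above 0.03 m or angle between cup's own z axis and vertical above 0.5 rad).
It fails at once if the tape roll is moved more than 30 mm (distance of tape_roll from where it was at the start of the episode above 0.03 m).
It fails at once if the glue bottle is moved more than 30 mm or tipped (distance of glue_bottle from where it was at the start of the episode above 0.03 m or angle between glue_bottle's own z axis and vertical above 0.5 rad).
It fails at once if the bar clamp is moved more than 30 mm (distance of bar_clamp from where it was at the start of the episode above 0.03 m).
It also fails if it takes over 72 s, if anything falls off the work surface, if the arm or the gripper's body presses on something with over 40 N, if the wrist force passes 120 N, or if a joint passes its speed limit or range.

### The arm

A 6-joint arm with a two-finger parallel gripper is mounted at the origin on the work surface. World frame = base frame: x ahead of the robot, y to its left, z up, the work surface at z = 0. Lengths are in mm, angles in rad, forces in N, time in s.
With the tool pointing down it reaches from about 300 to 775 mm from the base axis. Payload 14.6 kg.
Tool frame: the origin (TCP) lies at the very end of the fingers, on their centre line; the grasp point (between the pads) lies 19 mm behind it; z points along the fingers, y is the line along which they close (so a half turn about z gives the same grasp; the last joint's range is limited). The gripper opens to 94 mm and grips with 3 to 60 N. Pads are 16 mm wide; open, the fingers measure 119 mm over their backs; the gripper's body (75 mm by 177 mm) begins 78 mm behind the grasp point.
Start: joints at [-1.226, 0.3, 1.521, -0, 1.321, -0.067], TCP at [220.135, -504.014, 205.446] pointing down, gripper open.
Joint ranges: [-3.03, 3.03], [-0.79, 2.21], [0.23, 2.52], [-1.04, 4.18], [0, 3.07], [-2.55, 2.55]. Speed limits (rad/s): [2.22, 2.22, 2.57, 3.14, 3.14, 3.14].

### API

Orientations are given as [roll, pitch, yaw] about the fixed x, y, z axes, in that order (R = Rz(yaw) Ry(pitch) Rx(roll)).
In Python, from cell import manip gives the robot as it stands.
- The arm moves only by the tool servo_tool, never from a script. Its argument "motion" is a list that holds one entry, the list of rows, each a list of 7 numbers: the shift along the world's x, y, z as a fraction of full scale, then the turn, a rotation vector about the world's x, y, z as a fraction of full scale, then the closure, from 0 (fully open) to 1 (shut). In form: [[[x, y, z, rx, ry, rz, gripper], ...]]. A call has 1 to 10 rows; each row is the pose to reach, as a shift and turn from the pose commanded when the call began, turning the shorter way round; what a row does not reach only later rows make up. Full scale, the value 1, is 0.5 m for a shift and pi rad for a turn. A row lasts 1/10 s, in which the tool goes at most 50 mm and 8.59 degrees, less where a joint would pass 70% of its speed; a pose out of reach is approached as far as the arm can. A call with a number of a shift or a turn outside -1 to 1 is refused whole. A call with a gripper value outside its range is refused whole. The fingers move at their own pace and stop on an object; "newtons" is the grip in N (left out, the last holds). Time passes only in rows, so rows that repeat a pose let the fingers close. It gives the time, the measured TCP pose, the force, the opening and the grip force at its end, in the units of the state.
- manip.read_state(): the state, without advancing time (a new reading comes with each control period).
- manip.camera(name): name is "scene" or "top" or "wrist"; returns a dict with "frame" (400x640x3 uint8, red, green, blue), "range_z" (400x640 float32, mm along the optical axis (not along the pixel's ray), 0 where there is no reading), "vfov" (degrees; the focal length in pixels is half the picture's height over the tangent of half this angle, whatever the lens; pixels are square), "cx", "cy" (the principal point, pixels), "cam_to_world" (4x4, takes a point from camera to world coordinates). Camera axes: x right, y down, z forward; pixel columns grow to the right and rows downward; lengths in mm; the calibration is good to about 2 mm. A picture is of the moment at which its call begins.
- manip.sign_off(): hands the job in; it is judged then, once.
The state is a dict: "clock": time; "joints": joint angles; "qd": joint speeds; "effort": joint torques, N m; "eef_pos": TCP position; "eef_rot": TCP orientation; "wrist_force": force on the tool from outside, world axes, zero at the start; "moment": the same for the moment, N m; "finger_gap": finger opening in mm; "finger_force": force on a finger pad.
Only numpy, scipy, OpenCV 4.12 (cv2) and the standard library are available. Lean on these libraries where they do the work, as an engineer would, in place of code of your own. Each camera call takes 0.05 s, during which the arm holds its last target. There are 200 camera calls.

## Working session

There is one attempt and no reset: what is moved stays moved. The work goes in short steps, Python scripts to look and compute and a tool call to move; the robot and the scene stay as the last step left them, time stands still between calls to the robot, and variables do not carry over. Pictures are saved under pics/ and viewed, at most 10 in all, crops included, and the job is handed in when it is done.

Besides the shell and the picture viewer there is one more tool, called after "Emit:" as name(argument=value, ...) on one line, values as JSON. servo_tool: Moves the arm, as the interface text tells. Its arguments: {"type":"object","properties":{"motion":{"type":"array"},"newtons":{"type":"number"}},"required":["motion"]}

```bash
mkdir -p pics
cat > h.py <<'E'
import numpy as np, cv2
from cell import manip
def shot(n):
    c=manip.camera(n); np.savez(f'/tmp/{n}.npz',**c); return c
def load(n): return dict(np.load(f'/tmp/{n}.npz'))
def w(c,u,v,z=None):
    f=200/np.tan(np.radians(float(c['vfov']))/2)
    r=np.array([(u-c['cx'])/f,(v-c['cy'])/f,1.]); T=c['cam_to_world']
    if z is None: d=c['range_z'][int(v),int(u)]
    else: d=(z-T[2,3])/(T[:3,:3]@r)[2]
    return T[:3,:3]@(r*d)+T[:3,3]
def save(n,img): cv2.imwrite(f'pics/{n}.png',img[...,::-1])
E
python3 - <<'E'
from h import *
a=shot('top');b=shot('scene')
save('top',a['frame']);save('scene',b['frame'])
print(a['vfov'],a['cam_to_world'],b['cam_to_world'],manip.read_state())
E
```

```text
45.95458337840299 [[-7.26426913e-03 -9.80533476e-01  1.96217563e-01  1.90009104e+02]
 [-9.99793329e-01  1.08476673e-02  1.71938384e-02  1.37204556e+01]
 [-1.89876370e-02 -1.96052110e-01 -9.80409629e-01  1.64893877e+03]
 [ 0.00000000e+00  0.00000000e+00  0.00000000e+00  1.00000000e+00]] [[-6.89845992e-01  4.67847451e-01 -5.52477393e-01  1.27415656e+03]
 [ 7.23763592e-01  4.28085603e-01 -5.41210661e-01  7.72179986e+02]
 [-1.66964100e-02 -7.73215028e-01 -6.33924089e-01  9.30530597e+02]
 [ 0.00000000e+00  0.00000000e+00  0.00000000e+00  1.00000000e+00]] {'clock': 0.1, 'joints': array([-1.22555179e+00,  3.00413176e-01,  1.52151269e+00, -7.64901706e-06,
        1.32072396e+00, -6.66305338e-02]), 'qd': array([ 0.00041471, -0.00062532, -0.0024978 ,  0.00082662,  0.00169712,
        0.00051002]), 'effort': array([ 8.91763120e-04, -5.32646120e+01, -3.53284550e+01,  7.09935394e-02,
        2.34411901e-02, -4.72169154e-05]), 'eef_pos': array([ 220.0792113 , -503.78677556,  204.94703858]), 'eef_rot': array([-3.14053733e+00, -6.29956457e-05,  4.11876931e-01]), 'wrist_force': array([-0.64490399,  0.51101173,  0.12510541]), 'moment': array([-0.03570183, -0.02940569, -0.00842523]), 'finger_force': 0.0, 'finger_gap': 94.11011097623135}
```

View pics/top.png

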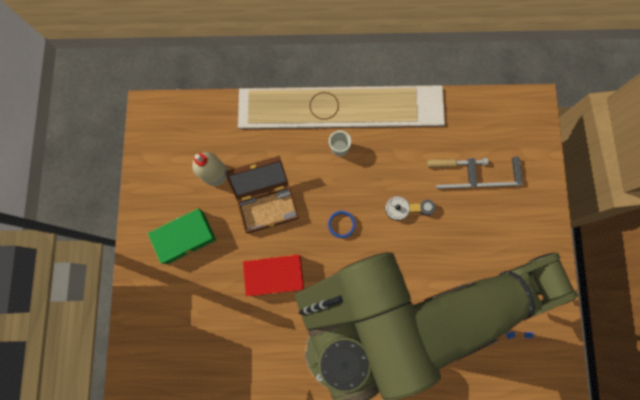

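View pics/scene.png

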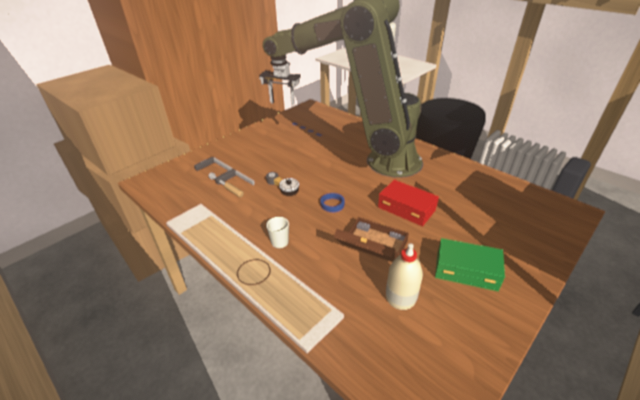

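Gauge candidates: the round dial with brass neck and dark cell at top (398,208)–(428,208); the tape ring (342,224) and the bar clamp (475,175) are not it. Case candidates: brown open box (265,200), green (182,237), red (273,275). By the description I choose the brown one. The glue bottle (208,168) stands close to its lid.

Run:
```python
from h import *
c=load('top')
i=c['frame']
A=cv2.resize(i[145:245,215:315],None,fx=4,fy=4,interpolation=cv2.INTER_CUBIC)
B=cv2.resize(i[145:245,350:450],None,fx=4,fy=4,interpolation=cv2.INTER_CUBIC)
save('crop',np.hstack([A,B]))
for n,u,v in [('dial',390,208),('cell',428,208),('neck',414,208),('case floor',262,213),('rim',245,227),('bottle',202,160),('cup',340,135),('tape',330,224)]: print(n,w(c,u,v).round())
# height map grid of points in case region
P=np.array([[w(c,u,v) for u in range(215,315)] for v in range(145,245)])
np.save('/tmp/case.npy',P)
m=(P[...,2]>20)
P2=np.array([[w(c,u,v) for u in range(375,450)] for v in range(185,235)])
for name,lo,hi in [('z30-42',28,44),('all',12,80),('knob',46,70)]:
    mm=(P2[...,2]>lo)&(P2[...,2]<hi); q=P2[mm]; print(name,len(q),q.mean(0).round(1) if len(q) else '', q.min(0).round() if len(q) else '', q.max(0).round() if len(q) else '')
    if name=='all': print(cv2.minAreaRect(q[:,:2].astype(np.float32)))
    if name=='z30-42':
        for s in (q[q[:,1]>-105],q[q[:,1]<-150]): 
            if len(s): print(cv2.minEnclosingCircle(s[:,:2].astype(np.float32)),len(s))
```

```text
dial [ 481. -167.   33.]
cell [ 479. -299.   33.]
neck [ 480. -251.   30.]
case floor [473. 283.   5.]
rim [419. 336.  32.]
bottle [614. 448. 197.]
cup [743.   3.  49.]
tape [427.  41.  30.]
z30-42 601 [ 481.5 -227.8   34.5] [ 441. -346.   28.] [ 562. -153.   44.]
((512.182861328125, -250.94247436523438), 106.92985534667969) 601
all 754 [ 484.7 -234.4   33.3] [ 402. -379.   12.] [ 564. -117.   60.]
((475.7221374511719, -263.1392822265625), (126.98753356933594, 267.9006652832031), 15.676335334777832)
knob 28 [ 480.6 -190.7   54.7] [ 472. -200.   48.] [ 491. -182.   60.]
```

View pics/crop.png

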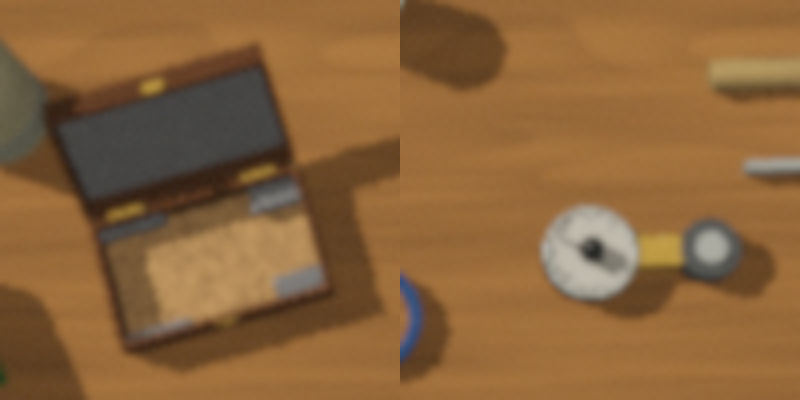

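Run:
```python
from h import *
c=load('top')
d=w(c,397.5,208,36);l=w(c,427.5,207.2,36);v=d-l
print('dial',d.round(),'cell',l.round(),np.hypot(*v[:2]),'yaw of gauge y',np.degrees(np.arctan2(v[1],v[0]))-90)
n=l+v/np.linalg.norm(v)*46;print('neck',n.round(1))
g=lambda x,y,z:w(c,215+x/4,145+y/4,z)
C=[g(126,348,40),g(330,291,40),g(294,163,40),g(88,215,40)]
for p in C: print(p.round())
for a,b in ((0,1),(1,2),(2,3),(3,0)): print(np.linalg.norm(C[a]-C[b]))
for a,b in ((1,0),(2,3)): e=C[b]-C[a];print(np.degrees(np.arctan2(e[1],e[0]))-90)
print('center',np.mean(C,0).round(1))
```

```text
dial [ 480. -193.   36.] cell [ 482. -297.   36.] 103.71302456779836 yaw of gauge y 0.941775480018876
neck [ 480.8 -250.7   36. ]
[401. 329.  40.]
[449. 154.  40.]
[562. 186.  40.]
[518. 366.  40.]
181.96302370577112
118.33766141214623
185.20352906304325
122.75516312997668
15.245009737950696
13.9007875958754
center [482.4 258.5  40. ]
```

Emit:
servo_tool(motion=[[[0.522,0.506,-0.05,0,0,0.374,0.2],[0.522,0.506,-0.05,0,0,0.374,0.2],[0.522,0.506,-0.05,0,0,0.374,0.2],[0.522,0.506,-0.05,0,0,0.374,0.2],[0.522,0.506,-0.05,0,0,0.374,0.2],[0.522,0.506,-0.05,0,0,0.374,0.2],[0.522,0.506,-0.05,0,0,0.374,0.2],[0.522,0.506,-0.05,0,0,0.374,0.2],[0.522,0.506,-0.05,0,0,0.374,0.2],[0.522,0.506,-0.05,0,0,0.374,0.2]]], newtons=30)

```text
clock: 1.1
eef_pos: [480.7, -251.2, 180.2]
eef_rot: [-3.141, -0.0, 1.584]
wrist_force: [-0.6, 0.6, 0.1]
finger_gap: 75.0
finger_force: 0.0
```

Run:
```python
from h import *
c=shot('wrist');save('w1',c['frame']);s=manip.read_state();print(s['clock'],s['eef_pos'],s['eef_rot'],s['finger_gap'],c['cam_to_world'][:3,3])
```

```text
1.15 [ 480.50192707 -251.68456751  180.34133872] [-3.14120579e+00 -5.27076630e-05  1.58285261e+00] 75.48556720358883 [ 480.32472623 -177.05130888  359.76024712]
```

View pics/w1.png

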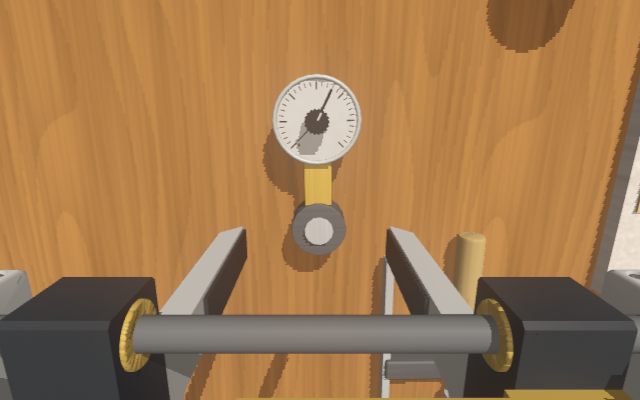

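Run:
```python
from h import *
c=load('wrist')
d=w(c,317.3,119,36);l=w(c,319,230,36);v=d-l
print(d.round(1),l.round(1),np.hypot(*v[:2]),np.degrees(np.arctan2(v[1],v[0]))-90)
for u,vv in [(317,168),(318,204),(305,180),(331,180)]: print(w(c,u,vv,29).round(1),w(c,u,vv).round(1))
```

```text
[ 481.4 -191.1   36. ] [ 484.4 -296.2   36. ] 105.06146132364161 1.6500459701926502
[ 481.7 -236.7   29. ] [ 481.7 -236.5   30.1]
[ 483.1 -272.    29. ] [ 483.1 -271.1   32.2]
[ 470.4 -248.4   29. ] [ 470.4 -248.4   28.9]
[ 495.2 -248.1   29. ] [ 496.5 -254.1    1. ]
```

Emit:
servo_tool(motion=[[[0.005,0.002,-0.08,0,0,0.004,0.2],[0.005,0.002,-0.16,0,0,0.004,0.2],[0.005,0.002,-0.24,0,0,0.004,0.2],[0.005,0.002,-0.3,0,0,0.004,0.2],[0.005,0.002,-0.33,0,0,0.004,0.2],[0.005,0.002,-0.345,0,0,0.004,0.2],[0.005,0.002,-0.354,0,0,0.004,0.2],[0.005,0.002,-0.354,0,0,0.004,0.2]]])

```text
clock: 1.95
eef_pos: [483.9, -250.5, 4.2]
eef_rot: [3.141, 0.001, 1.599]
wrist_force: [-0.5, -0.0, 0.1]
finger_gap: 75.1
finger_force: 0.0
```

Emit:
servo_tool(motion=[[[0,0,0,0,0,0,1],[0,0,0,0,0,0,1],[0,0,0,0,0,0,1],[0,0,0,0,0,0,1],[0,0,0,0,0,0,1],[0,0,0,0,0,0,1],[0,0,0,0,0,0,1],[0,0,0,0,0,0,1]]], newtons=45)

```text
clock: 2.75
eef_pos: [483.3, -250.0, 3.4]
eef_rot: [-3.141, -0.0, 1.6]
wrist_force: [-4.6, 0.3, 3.6]
finger_gap: 25.7
finger_force: 45.0
```

Emit:
servo_tool(motion=[[[0,0,0.02,0,0,0,1],[0,0,0.08,0,0,0,1],[0,0,0.16,0,0,0,1],[0,0,0.24,0,0,0,1],[-0.02,0.03,0.32,0,0,0,1],[-0.04,0.1,0.38,0,0,0,1],[-0.06,0.17,0.394,0,0,0,1],[-0.08,0.24,0.394,0,0,0,1],[-0.1,0.31,0.394,0,0,0,1],[-0.12,0.38,0.394,0,0,0,1]]])

```text
clock: 3.75
eef_pos: [422.7, -58.6, 200.7]
eef_rot: [3.141, -0.0, 1.599]
wrist_force: [-0.1, 0.3, -5.8]
finger_gap: 25.6
finger_force: 45.0
```

Emit:
servo_tool(motion=[[[-0.02,0.07,0,0,0,0,1],[-0.04,0.14,0,0,0,0,1],[-0.06,0.21,0,0,0,0,1],[-0.08,0.28,0,0,0,0,1],[-0.1,0.35,0,0,0,0,1],[-0.12,0.42,0,0,0,0,1],[-0.14,0.48,0,0,0,0,1],[-0.16,0.53,0,0,0,0,1],[-0.166,0.56,0,0,0,0,1],[-0.166,0.56,0,0,0,0,1]]])

```text
clock: 4.75
eef_pos: [339.8, 221.3, 200.5]
eef_rot: [-3.141, -0.0, 1.602]
wrist_force: [-0.1, 0.1, -6.1]
finger_gap: 25.7
finger_force: 45.0
```

Run:
```python
from h import *
c=shot('wrist');save('w2',cv2.resize(c['frame'],(800,500),interpolation=cv2.INTER_CUBIC));s=manip.read_state();print(s['clock'],s['eef_pos'],s['eef_rot'],s['finger_gap'],s['finger_force'])
```

```text
4.8 [340.15969072 220.38352294 200.4973985 ] [-3.14129227e+00  5.03875466e-05  1.60106411e+00] 25.45154342395714 44.98654246330261
```

View pics/w2.png

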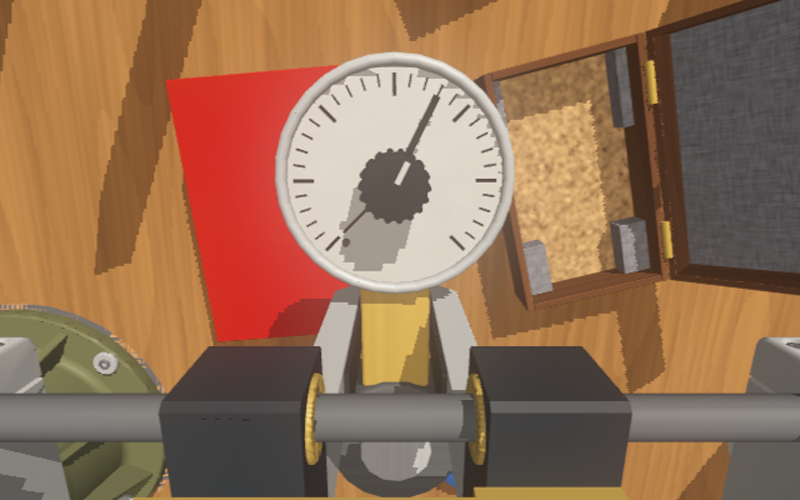

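Run:
```python
from h import *
c=load('wrist')
C=[w(c,x*.8,y*.8,40) for x,y in [(487,79),(530,308),(668,277),(642,36)]]
for p in C: print(p.round(1))
for a,b in ((0,1),(1,2),(2,3),(3,0)):
    e=C[b]-C[a];print(np.linalg.norm(e).round(1),np.degrees(np.arctan2(e[1],e[0])).round(2)%90)
print(np.mean(C,0))
# rim line depth check, and dial orientation in hand
for x,y in [(597,296),(653,160),(575,150)]: print(w(c,x*.8,y*.8).round(1))
d=w(c,395*.8,171*.8,199.5-3.5+36); print('dial',d)
```

```text
[403.2 331.9  40. ]
[453.2 155.9  40. ]
[561.6 186.   40. ]
[510.1 363.7  40. ]
183.0 15.849999999999994
112.6 15.55
185.0 16.17
111.5 16.560000000000002
[482.05029733 259.38085402  40.        ]
[506.8 168.   39.9]
[532.9 278.2  40.3]
[486.6 282.7   6.6]
dial [338.39336459 281.78848657 232.        ]
```

Run:
```python
from h import *
c=load('wrist')
P=np.array([[w(c,u,v) if c['range_z'][v,u]>0 else [0,0,-9] for u in range(385,545)] for v in range(10,255)])
rim=(abs(P[...,2]-40)<2.5); q=P[rim][:,:2].astype(np.float32)
q=q[(abs(q[:,0]-482)<110)&(abs(q[:,1]-259)<130)]
from scipy.optimize import least_squares
t=np.radians(15.5)
def loc(p):
    x,y,a=p;d=q-[x,y];return np.c_[d@[np.cos(a),np.sin(a)],d@[-np.sin(a),np.cos(a)]]
def res(p):
    l=abs(loc(p)); ex=abs(l[:,0]-55); ey=abs(l[:,1]-92)  # wall centre lines
    return np.clip(np.minimum(ex,ey)-3,0,None)
for a0 in (14,16): 
    s=least_squares(res,[482,259,np.radians(a0)],loss='soft_l1',diff_step=1e-4);print(len(q),s.x[:2],np.degrees(s.x[2]),s.cost)
l=loc(s.x)
for k,(i,lo,hi) in {'-x':(0,-70,-45),'+x':(0,45,75),'-y':(1,-105,-85),'+y':(1,85,105)}.items():
    m=(l[:,i]>lo)&(l[:,i]<hi)&(abs(l[:,1-i])<(70 if i==0 else 45)); 
    if m.any(): print(k,m.sum(),np.percentile(l[m,i],[3,50,97]).round(1))
# inserts tops z~24
ins=P[abs(P[...,2]-24)<2][:,:2];q=ins[(abs(ins[:,0]-482)<90)&(abs(ins[:,1]-259)<110)];l=loc(s.x)
for sx in(-1,1):
  for sy in(-1,1):
    m=(l[:,0]*sx>0)&(l[:,1]*sy>0)&(abs(l[:,0])<53)&(abs(l[:,1])<90)
    if m.any():print(sx,sy,m.sum(),l[m].min(0).round(1),l[m].max(0).round(1))
```

```text
4974 [483.20894047 260.3042025 ] 15.375207941404803 5168.562475420302
4974 [483.20895267 260.30402117] 15.375209086373665 5168.562476882451
-x 426 [-60.2 -57.3 -54.3]
+x 2027 [49.2 54.6 67.2]
-y 557 [-94.5 -91.1 -88.5]
+y 733 [89.  91.9 94.8]
-1 -1 714 [-50.9 -89.9] [ -0.1 -45.5]
-1 1 174 [-51.7  50.9] [-0.7 89. ]
1 -1 1038 [  0.5 -89.6] [51.1 -0.2]
1 1 764 [4.  0.7] [50.5 89.5]
```

Emit:
servo_tool(motion=[[[0.06,0.01,0,0,0,0.02,1],[0.13,0.02,0,0,0,0.04,1],[0.2,0.04,0,0,0,0.06,1],[0.26,0.053,0,0,0,0.076,1],[0.289,0.053,-0.05,0,0,0.076,1],[0.289,0.053,-0.1,0,0,0.076,1],[0.289,0.053,-0.15,0,0,0.076,1],[0.289,0.053,-0.18,0,0,0.076,1],[0.289,0.053,-0.2,0,0,0.076,1],[0.289,0.053,-0.2,0,0,0.076,1]]])

```text
clock: 5.8
eef_pos: [484.8, 245.7, 99.5]
eef_rot: [-3.139, 0.0, 1.837]
wrist_force: [-0.0, -0.7, -6.5]
finger_gap: 25.5
finger_force: 45.0
```

Run:
```python
from h import *
c=shot('wrist');save('w3',cv2.resize(c['frame'],(800,500),interpolation=cv2.INTER_CUBIC));s=manip.read_state();print(s['clock'],s['eef_pos'],s['eef_rot'],s['finger_gap'],s['wrist_force'])
```

```text
5.85 [485.29954758 246.00576039 100.5581669 ] [-3.14118868e+00  5.40180718e-05  1.83747436e+00] 25.596963490700205 [-0.03924993  1.31575481 -6.60101988]
```

View pics/w3.png

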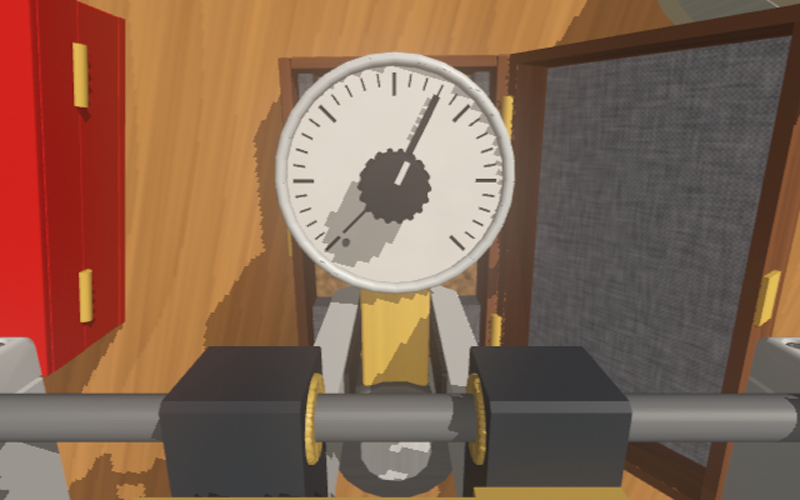

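Emit:
servo_tool(motion=[[[-0.001,0.002,-0.04,0,0,0.001,1],[-0.001,0.002,-0.08,0,0,0.001,1],[-0.001,0.002,-0.12,0,0,0.001,1],[-0.001,0.002,-0.14,0,0,0.001,1],[-0.001,0.002,-0.15,0,0,0.001,1],[-0.001,0.002,-0.16,0,0,0.001,1],[-0.001,0.002,-0.168,0,0,0.001,1],[-0.001,0.002,-0.174,0,0,0.001,1],[-0.001,0.002,-0.179,0,0,0.001,1],[-0.001,0.002,-0.179,0,0,0.001,1]]])

```text
clock: 6.85
eef_pos: [484.6, 247.5, 10.8]
eef_rot: [-3.141, 0.0, 1.841]
wrist_force: [0.4, 0.2, -6.2]
finger_gap: 25.8
finger_force: 45.0
```

Clear of the insert, at its last millimetre. Lower 1 mm and open gently to about 50 mm.

Emit:
servo_tool(motion=[[[0,0,-0.002,0,0,0,1],[0,0,-0.003,0,0,0,1],[0,0,-0.003,0,0,0,0.7],[0,0,-0.003,0,0,0,0.5],[0,0,-0.003,0,0,0,0.45],[0,0,-0.003,0,0,0,0.45],[0,0,-0.003,0,0,0,0.45]]], newtons=20)

```text
clock: 7.55
eef_pos: [484.8, 247.5, 9.6]
eef_rot: [3.141, -0.0, 1.841]
wrist_force: [0.6, -1.1, -0.1]
finger_gap: 51.3
finger_force: 0.0
```

Emit:
servo_tool(motion=[[[0,0,0.03,0,0,0,0.45],[0,0,0.08,0,0,0,0.45],[0,0,0.16,0,0,0,0.45],[0,0,0.22,0,0,0,0.45],[0,0,0.26,0,0,0,0.45],[0,0,0.26,0,0,0,0.45]]])

```text
clock: 8.15
eef_pos: [485.8, 248.0, 143.3]
eef_rot: [3.136, -0.001, 1.841]
wrist_force: [-0.3, -0.2, 0.4]
finger_gap: 51.8
finger_force: 0.0
```

Run:
```python
from h import *
c=shot('wrist');save('w4',cv2.resize(c['frame'][:280],(800,350),interpolation=cv2.INTER_CUBIC));s=manip.read_state();print(s['clock'],s['eef_pos'],s['eef_rot'],s['finger_gap'],s['wrist_force'])
```

```text
8.2 [485.05766311 247.6674271  141.01341689] [ 3.13877898e+00 -3.92170971e-04  1.84117147e+00] 51.61389022285232 [-0.37431107 -0.32115216 -0.91215692]
```

View pics/w4.png

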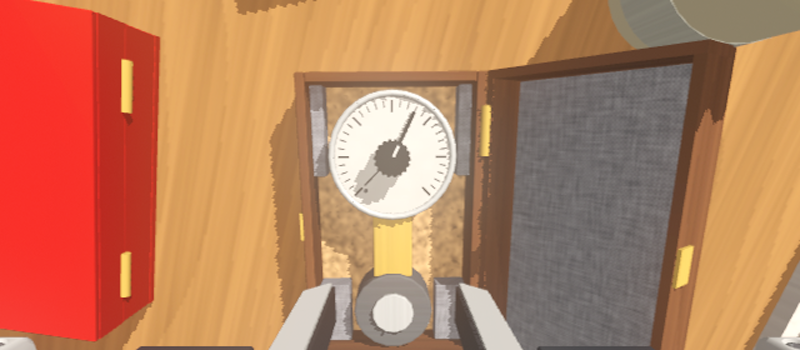

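The gauge sits in its pockets: dial at (392,155), cell (393,309), knob top (392,157). The peak hand points to about 1 o'clock (415,112).

Run:
```python
from h import *
c=load('wrist');k=.8
for n,x,y,z in [('dial',392.5,154.5,42),('cell',393,309,42),('knob',392,157,60)]: print(n,w(c,x*k,y*k,z).round(1),w(c,x*k,y*k).round(1))
for x,y in [(340,140),(445,140),(375,205),(430,190),(365,310),(422,310)]: print(w(c,x*k,y*k).round(1))
```

```text
dial [469.8 304.2  42. ] [469.5 305.3  62. ]
cell [497.5 204.9  42. ] [497.3 205.3  43.1]
knob [469.6 303.7  60. ] [469.6 303.7  60. ]
[436.1 304.   40.2]
[498.8 321.3  41.1]
[467.4 270.1  38.6]
[498.9 289.   39.6]
[479.5 197.6  38.3]
[517.5 207.8  37.8]
```

Emit:
servo_tool(motion=[[[-0.031,0.112,-0.02,0,0,-0.045,0.45],[-0.031,0.112,-0.02,0,0,-0.09,0.45],[-0.031,0.112,-0.02,0,0,-0.135,0.45],[-0.031,0.112,-0.02,0,0,-0.18,0.45],[-0.031,0.112,-0.02,0,0,-0.225,0.45],[-0.031,0.112,-0.02,0,0,-0.27,0.45],[-0.031,0.112,-0.02,0,0,-0.315,0.45],[-0.031,0.112,-0.02,0,0,-0.36,0.45],[-0.031,0.112,-0.02,0,0,-0.405,0.45],[-0.031,0.112,-0.02,0,0,-0.45,0.45]]])

```text
clock: 9.2
eef_pos: [468.6, 303.1, 128.1]
eef_rot: [3.141, 0.002, 0.422]
wrist_force: [-0.0, -0.2, 0.3]
finger_gap: 51.2
finger_force: 0.0
```

Emit:
servo_tool(motion=[[[0.001,0.001,-0.06,0,0,0,0.45],[0.001,0.001,-0.11,0,0,0,0.45],[0.001,0.001,-0.14,0,0,0,0.45],[0.001,0.001,-0.155,0,0,0,0.45],[0.001,0.001,-0.163,0,0,0,0.45],[0.001,0.001,-0.163,0,0,0,0.45]]], newtons=8)

```text
clock: 9.8
eef_pos: [469.5, 303.9, 47.7]
eef_rot: [3.142, 0.001, 0.428]
wrist_force: [-0.0, 0.6, 0.1]
finger_gap: 51.6
finger_force: 0.0
```

Emit:
servo_tool(motion=[[[0,0,0,0,0,0,0.7],[0,0,0,0,0,0,0.8],[0,0,0,0,0,0,0.9],[0,0,0,0,0,0,0.95],[0,0,0,0,0,0,1],[0,0,0,0,0,0,1],[0,0,0,0,0,0,1]]], newtons=8)

```text
clock: 10.5
eef_pos: [469.8, 303.8, 48.2]
eef_rot: [3.141, -0.0, 0.427]
wrist_force: [0.3, -3.8, 4.2]
finger_gap: 19.7
finger_force: 8.0
```

Emit:
servo_tool(motion=[[[0,0,0,0,0,0.04,1],[0,0,0,0,0,0.08,1],[0,0,0,0,0,0.12,1],[0,0,0,0,0,0.16,1],[0,0,0,0,0,0.2,1],[0,0,0,0,0,0.24,1],[0,0,0,0,0,0.28,1],[0,0,0,0,0,0.32,1],[0,0,0,0,0,0.36,1],[0,0,0,0,0,0.4,1]]])

```text
clock: 11.5
eef_pos: [468.8, 304.5, 48.1]
eef_rot: [-3.14, -0.001, 1.689]
wrist_force: [-8.0, 0.1, 7.9]
finger_gap: 19.5
finger_force: 8.0
```

Emit:
servo_tool(motion=[[[0,0,0,0,0,0.04,1],[0,0,0,0,0,0.08,1],[0,0,0,0,0,0.12,1],[0,0,0,0,0,0.16,1],[0,0,0,0,0,0.2,1],[0,0,0,0,0,0.24,1],[0,0,0,0,0,0.28,1],[0,0,0,0,0,0.32,1],[0,0,0,0,0,0.36,1],[0,0,0,0,0,0.4,1]]])

```text
clock: 12.5
eef_pos: [468.5, 303.8, 47.9]
eef_rot: [-3.14, -0.002, 2.946]
wrist_force: [-6.7, -3.6, 7.5]
finger_gap: 19.6
finger_force: 8.0
```

```bash
python3 -c "
from h import *
s=manip.read_state();print(s['moment'],s['joints'],s['finger_gap'])"
```

```text
[-0.74803945  1.29880368 -0.06859496] [ 5.09495594e-01  4.98239737e-01  1.64072922e+00  6.81899739e-04
  1.00528190e+00 -8.66113898e-01] 19.569889048124416
```

Emit:
servo_tool(motion=[[[0,0,0,0,0,0.03,1],[0,0,0,0,0,0.06,1],[0,0,0,0,0,0.09,1],[0,0,0,0,0,0.12,1],[0,0,0,0,0,0.15,1],[0,0,0,0,0,0.18,1],[0,0,0,0,0,0.21,1],[0,0,0,0,0,0.24,1],[0,0,0,0,0,0.27,1],[0,0,0,0,0,0.27,1]]])

```text
clock: 13.5
eef_pos: [469.3, 303.7, 47.6]
eef_rot: [3.142, -0.001, -2.493]
wrist_force: [0.6, -3.6, -0.6]
finger_gap: 20.0
finger_force: 8.0
```

```bash
python3 -c "
from h import *
s=manip.read_state();print(s['moment'],s['eef_rot'],s['wrist_force'])"
```

```text
[-0.53463473 -0.13163283 -0.09806737] [ 3.14150218e+00 -1.03289981e-03 -2.49281573e+00] [ 0.57616499 -3.55313203 -0.5674187 ]
```

Emit:
servo_tool(motion=[[[0,0,0,0,0,0,0.8],[0,0,0,0,0,0,0.6],[0,0,0,0,0,0,0.5],[0,0,0,0,0,0,0.45],[0,0,0.03,0,0,0,0.45],[0,0,0.08,0,0,0,0.45],[0,0,0.13,0,0,0,0.45],[0,0,0.16,0,0,0,0.45],[0,0,0.16,0,0,0,0.45]]])

```text
clock: 14.4
eef_pos: [470.6, 304.6, 131.1]
eef_rot: [-3.141, 0.005, -2.494]
wrist_force: [0.2, 0.1, 0.4]
finger_gap: 51.7
finger_force: 0.0
```

Emit:
servo_tool(motion=[[[0,-0.02,0.02,0,0,-0.045,0.45],[0,-0.05,0.02,0,0,-0.09,0.45],[0,-0.08,0.02,0,0,-0.135,0.45],[0.02,-0.1,0.02,0,0,-0.18,0.45],[0.031,-0.112,0.02,0,0,-0.225,0.45],[0.031,-0.112,0.02,0,0,-0.27,0.45],[0.031,-0.112,0.02,0,0,-0.315,0.45],[0.031,-0.112,0.02,0,0,-0.36,0.45],[0.031,-0.112,0.02,0,0,-0.405,0.45],[0.031,-0.112,0.02,0,0,-0.45,0.45]]])

```text
clock: 15.4
eef_pos: [484.9, 247.9, 137.4]
eef_rot: [-3.141, -0.0, 2.369]
wrist_force: [-0.2, -0.0, -0.0]
finger_gap: 51.6
finger_force: 0.0
```

Emit:
servo_tool(motion=[[[0,0,0,0,0,-0.045,0.45],[0,0,0,0,0,-0.09,0.45],[0,0,0,0,0,-0.13,0.45],[0,0,0,0,0,-0.13,0.45]]])

```text
clock: 15.8
eef_pos: [484.9, 247.9, 137.5]
eef_rot: [-3.141, -0.0, 1.965]
wrist_force: [0.1, -0.5, -0.0]
finger_gap: 51.9
finger_force: 0.0
```

Run:
```python
from h import *
c=shot('wrist');save('w5',cv2.resize(c['frame'][40:280,200:440],(600,600),interpolation=cv2.INTER_CUBIC));s=manip.read_state();print(s['clock'],s['eef_pos'],s['eef_rot'],s['finger_gap'],s['wrist_force'])
```

```text
15.85 [484.93193661 247.90640592 137.58683439] [-3.14095827e+00 -1.75935551e-05  1.96944525e+00] 51.81223700549986 [0.84326275 0.08279875 0.19552756]
```

View pics/w5.png

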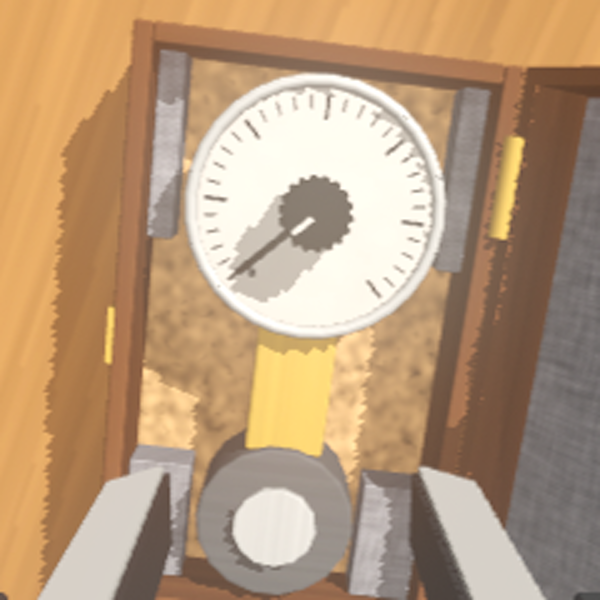

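The peak hand now lies on the zero mark at lower left, from the knob (316,212) to (235,275), against the pin at (251,271). It travelled 2.81 rad while the grip turned 3.36 rad, so it slipped at the stop. Next I check where the bottle is, then go behind the lid.

Emit:
servo_tool(motion=[[[0,0,0.08,0,0,0,0.8],[0.02,0.005,0.11,0,0,-0.02,1],[0.1,0.02,0.11,0,0,-0.041,1],[0.18,0.04,0.11,0,0,-0.041,1],[0.26,0.06,0.11,0,0,-0.041,1],[0.32,0.072,0.11,0,0,-0.041,1],[0.342,0.078,0.11,0,0,-0.041,1],[0.342,0.078,0.11,0,0,-0.041,1]]])

```text
clock: 16.65
eef_pos: [656.8, 286.9, 191.4]
eef_rot: [-3.14, 0.0, 1.841]
wrist_force: [-0.9, -0.1, -0.8]
finger_gap: 0.6
finger_force: 0.0
```

Run:
```python
from h import *
c=load('top');print('bottle cap',w(c,199,159,226).round())
c=load('wrist');P=np.array([[w(c,u,v) if c['range_z'][v,u]>0 else [0,0,-9] for u in range(380,640,3)] for v in range(0,280,3)]).reshape(-1,3)
a=np.radians(15.4);d=P[:,:2]-[481.1,259.7];x=d@[np.cos(a),np.sin(a)];y=d@[-np.sin(a),np.cos(a)]
m=(abs(y)<97)&(P[:,2]>110);print('lid top x,z',np.c_[x,P[:,2]][m].max(0),m.sum())
```

```text
bottle cap [609. 449. 226.]
lid top x,z [149.74569403 243.36807761] 999
```

Emit:
servo_tool(motion=[[[0,0,-0.06,0,0,0,1],[0,0,-0.12,0,0,0,1],[0,0,-0.16,0,0,0,1],[0,0,-0.185,0,0,0,1],[0,0,-0.19,0,0,0,1],[0,0,-0.19,0,0,0,1]]])

```text
clock: 17.25
eef_pos: [656.1, 287.1, 98.7]
eef_rot: [3.141, -0.0, 1.839]
wrist_force: [-0.9, 0.4, -0.1]
finger_gap: 0.2
finger_force: 0.0
```

Emit:
servo_tool(motion=[[[-0.021,-0.006,0,0,0,0,1],[-0.043,-0.012,0,0,0,0,1],[-0.064,-0.018,0,0,0,0,1],[-0.086,-0.024,0,0,0,0,1],[-0.107,-0.03,0,0,0,0,1],[-0.128,-0.035,0,0,0,0,1],[-0.15,-0.041,0,0,0,0,1],[-0.171,-0.047,0,0,0,0,1],[-0.193,-0.053,0,0,0,0,1],[-0.214,-0.059,0,0,0,0,1]]])

```text
clock: 18.25
eef_pos: [549.3, 257.6, 99.7]
eef_rot: [3.139, -0.0, 1.839]
wrist_force: [-0.2, 0.5, -1.5]
finger_gap: 0.4
finger_force: 0.0
```

Emit:
servo_tool(motion=[[[0,0,0.05,0,0,0,1],[0,-0.03,0.13,0,0,0,1],[0,-0.1,0.2,0,0,0,1],[0,-0.18,0.2,0,0,0,1],[0,-0.26,0.2,0,0,0,1],[0,-0.34,0.2,0,0,0,1],[0,-0.4,0.2,0,0,0,1],[0,-0.4,0.2,0,0,0,1]]])

```text
clock: 19.05
eef_pos: [549.5, 54.6, 199.7]
eef_rot: [3.139, 0.001, 1.835]
wrist_force: [-0.3, -0.6, 0.1]
finger_gap: 0.6
finger_force: 0.0
```

Run:
```python
from h import *
c=shot('scene');b=shot('top')
save('s2',np.hstack([cv2.resize(c['frame'][170:320,200:500],(480,240)),cv2.resize(b['frame'][130:270,140:310],(300,240))]))
P=np.array([[w(b,u,v) for u in range(225,315)] for v in range(145,245)]).reshape(-1,3)
a=np.radians(15.4);d=P[:,:2]-[481.1,259.7];x=d@[np.cos(a),np.sin(a)];y=d@[-np.sin(a),np.cos(a)]
m=(abs(x)<45)&(abs(y)<80)
print(len(P[m]),np.percentile(P[m,2],[5,50,95]))
for s in((x<-15),(x>15)):print(np.median(P[m&s,2]))
print(manip.read_state()['wrist_force'],manip.read_state()['eef_pos'])
```

```text
1218 [64.53184905 70.83835784 77.02571898]
71.08125411113747
71.0442728461719
[-0.00388182  0.44815248  0.50024392] [549.47168243  57.38392597 199.23155837]
```

View pics/s2.png

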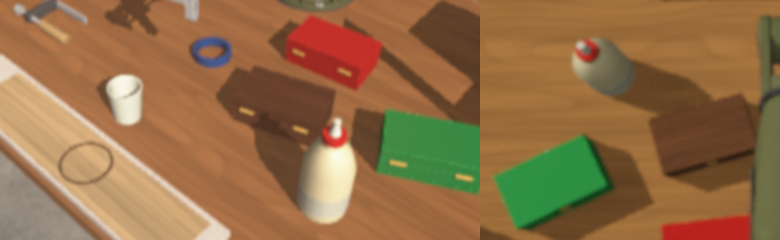

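The brown case at (280,100) is shut. Its lid is level at 71 mm front and back, and the cup, tape and bottle are in place.

```bash
python3 -c "
from cell import manip
print(manip.sign_off())"
```

```text
the job is handed in; nothing more can be done
None
```

The gauge lies seated in its case with the peak hand on its zero stop and the lid snapped shut; the cup, tape, bottle and clamp were not touched, and I handed the job in at about 19 s (no verdict was returned).

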